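# Close the draught shield and tare the balance

## Robot

A 6-joint arm with a two-finger parallel gripper is mounted at the origin on the work surface. World frame = base frame: x ahead of the robot, y to its left, z up, the work surface at z = 0. Lengths are in mm, angles in rad, forces in N, time in s.
With the tool pointing down it reaches from about 350 to 850 mm from the base axis. Payload 8.1 kg.
Tool frame: the origin (TCP) lies midway between the tips of the shut fingers; the grasp point (between the pads) lies 19 mm behind it (grip_depth is the distance from the TCP to the grasp point, in mm); z points along the fingers, y is the direction in which the jaws open and shut (so a half turn about z gives the same grasp; the last joint's range is limited). The gripper opens to 85 mm and grips with 20 to 120 N. Pads are 22 mm wide; open, the fingers measure 114 mm over their backs; the gripper's body (76 mm by 85 mm) begins 54 mm behind the grasp point. The pads swing forward as they close: fully open they stand 13 mm farther back than shut.
Start: joints at [-1.358, 0.13, 1.488, -0, 1.523, -0.085], TCP at [176.071, -573.589, 231.292] pointing down, gripper open.
Joint ranges: [-2.96, 2.96], [-0.89, 2.26], [0.02, 2.5], [-1.34, 4.48], [0, 2.73], [-2.66, 2.66]. Speed limits (rad/s): [2.39, 2.39, 2.79, 3.14, 3.14, 3.14].

## Interface

Orientations are given as [roll, pitch, yaw] about the fixed x, y, z axes, in that order (R = Rz(yaw) Ry(pitch) Rx(roll)).
In Python, from plant import observe, grab_frame, finish_job, cut_out, grip_depth gives the robot as it stands.
- The arm moves only by the tool carry_out, never from a script. Its argument "commands" is a list of rows, each an object with "claw": the finger opening in mm, from 0 to 85.4; "offset": the shift along the tool's x, y, z in units of 40 mm (1.0 is 40 mm), a list of three; "twist": the turn, a rotation vector about the tool's x, y, z in units of 6 degrees (1.0 is 6 degrees), a list of three. A call has 1 to 12 rows; each row shifts and turns the pose as measured when the row begins, along the tool's axes as they then stand; what a row does not reach is not made up. A row lasts 1/10 s, in which the tool goes at most 50 mm and 8.59 degrees, less where a joint would pass 70% of its speed; a pose out of reach is approached as far as the arm can. A call is refused whole if a number of a shift passes 1 or a number of a turn 1, either way. A call with a gripper value outside its range is refused whole. The fingers move at their own pace and stop on an object; the grip force is fixed at half the most. Time passes only in rows, so rows that do not move let the fingers close. It gives the time, the measured TCP pose, the force and the opening at its end, in the units of the state.
- observe(): the state, without advancing time (a new reading comes with each control period).
- grab_frame(name): name is "scene" or "top" or "wrist"; returns a dict with "frame" (400x640x3 uint8, red, green, blue), "z_map" (400x640 float32, mm along the optical axis (not along the pixel's ray), 0 where there is no reading), "fx", "fy", "cx", "cy" (pixels), "origin" and "rotation" of the camera in the world. Camera axes: x right, y up, looking along -z (the intrinsics and any distortion apply to the point x, -y, -z); pixel columns grow to the right and rows downward; lengths in mm; the calibration is good to about 2 mm. The wrist camera is an equidistant fisheye: a pixel r from the principal point sees the ray r / f radians off the axis. A picture is of the moment at which its call begins.
- finish_job(): hands the job in, once; it reports no verdict.
Trained networks look in the newest picture that a camera, given by its name, has taken for a name from the list of things; names that differ only in an ending like _2 or _b are one class to them, and where a whole thing is asked for, a point or a joint stands for the part that bears it (a point fixed in the world has none). Each returns a list of dicts, best first, with "p" (0 to 1); they miss things now and then, are a little off and sometimes report something else, mostly with a low value. They report only what shows in the picture. A call takes as long as a camera call.
- cut_out(camera, thing): "region" (400x640 bool, what is visible of it) and "box" ([left, top, right, bottom] in pixels, round what is visible of it).
The state is a dict: "clock": time; "joint_positions": joint angles; "joint_velocities": joint speeds; "effort": joint torques, N m; "eef_pos": TCP position; "tcp_rot": TCP orientation; "force": force on the tool from outside, world axes, zero at the start; "moment": the same for the moment, N m; "width": finger opening in mm.
Only numpy, scipy, OpenCV 4.12 (cv2) and the standard library are available. Lean on these libraries where they do the work, as an engineer would, in place of code of your own. Each camera call takes 0.05 s, during which the arm holds its last target. There are 200 camera calls.

## Task

Get the electronic balance ready for weighing: with your fingertips push the sliding glass roof of its draught shield fully shut, and after that lightly press the tare key (the long oblong one in the row of keys at the front) and let it go. Do not press the other keys, and leave the dish on the pan and everything standing around undisturbed.

Things in the scene. Friction and masses are not known exactly. Their poses are not given: they have to be found in the camera images.
- balance: lab balance, fixed; cream housing 330 (x) x 240 (y) x 60 mm high; origin under its centre, x from its front (keys, robot side) to its back, y to its left. A 160 x 160 mm glass draught shield, centred at x = +60 mm, rises from the deck to 150 mm above the bench under a sliding roof. Four grey keys 52 mm apart lie in a row along y at x = -120 mm; behind them a flat display. Place and yaw vary.
- roof (a joint): how far the shield's roof panel stands open (m): 0 = fully shut (end stop), up to 0.085; starts 0.04 to 0.08 open. It slides along the balance's y axis, opening to +y and closing to -y; friction of about 1.5 N holds it where it is left.
- roof_edge (a point): where to push the roof: on the outer (+y) face of the aluminium bar along its left edge, half-way up, 30 mm in front of the bar's middle; moves with it; axes as the balance's. Bar 160 (x) x 16 (y) x 16 mm high, underside 152 mm and top 168 mm above the bench, flush with the panel frame. Shut, its face is still 16 mm outside the shield's left wall: a finger pushing it clears the wall.
- key_tare_top (a point): centre of the top of the tare key: oblong, 18 mm (x) x 36 mm (y), grey like the others, top 71 mm above the bench (11 mm above the deck); z up, axes as the balance's. Its place in the row varies.
- key_tare (a joint): travel of the tare key (m): 0 = up, 0.006 = fully down. A spring resists with about 1 N at first and 3 N fully down, and lifts it again. It registers from 3 mm down.
- key_round_top (a point): centre of the top of the round key, 20 mm across, at the same height as the tare key's; must not be pressed. Its place in the row varies.
- key_round (a joint): travel of the round key, 20 mm across (m): 0 = up, 0.006 = fully down; springs as the tare key does.
- key_square_top (a point): centre of the top of the square key, 18 x 18 mm, at the same height as the tare key's; must not be pressed. Its place in the row varies.
- key_square (a joint): travel of the square key, 18 x 18 mm (m): 0 = up, 0.006 = fully down; springs as the tare key does.
- key_small_top (a point): centre of the top of the small round key, 13 mm across, at the same height as the tare key's; must not be pressed. Its place in the row varies.
- key_small (a joint): travel of the small round key, 13 mm across (m): 0 = up, 0.006 = fully down; springs as the tare key does.
- dish: white weighing dish, 64 mm across, 16 mm high, standing loose on the round steel pan inside the shield (pan 74 mm above the bench); origin under its centre. Bystander.
- weight_small: brass weight with a knob, 22 mm across, 32 mm high, on the deck to the right of the display; origin under its centre. Bystander.
- weight_large: brass weight with a knob, 34 mm across, 50 mm high, on the bench to the right of the keys; origin under its centre. Bystander.
- mortar: white mortar bowl, 90 mm across, 60 mm high, on the bench to the left of the balance; origin under its centre. Bystander.
- amber_bottle: amber bottle, 60 mm across, 130 mm high, on the bench to the left and back; origin under its centre. Bystander.
- specimen_jar: jar with a steel lid, 70 mm across, 100 mm high, to the right of the shield; origin under its centre. Bystander.
- spoon: steel spoon lying on the bench to the left of the balance, along its x axis; origin under its middle. Bystander.

How it is judged:
By the outcome, as a careful person would: the job done as asked, in the order asked, and still so for the second after the job is handed in, with the robot touching nothing.
It also fails if it takes over 48 s, if anything falls off the work surface, if the arm or the gripper's body presses on something with over 40 N, if the wrist force passes 120 N, or if a joint passes its speed limit or range.

## Working session

There is one attempt and no reset: what is moved stays moved. The work goes in short steps, Python scripts to look and compute and a tool call to move; the robot and the scene stay as the last step left them, time stands still between calls to the robot, and variables do not carry over. Pictures are saved under pics/ and viewed, about 8 in all and at most 12, crops included, and the job is handed in when it is done.

Besides the shell and the picture viewer there is one more tool, called after ">>>" by a JSON object that holds its "fn" and its "kwargs". carry_out: Moves the arm, as the interface text tells. Its arguments: {"type":"object","properties":{"commands":{"type":"array"}},"required":["commands"]}

```bash
mkdir -p pics; cat > h.py <<'E'
import numpy as np, cv2
from plant import observe, grab_frame, finish_job, cut_out, grip_depth
def save(n,im,s=1): cv2.imwrite('pics/'+n,cv2.resize(np.ascontiguousarray(im[:,:,::-1]),None,fx=s,fy=s,interpolation=cv2.INTER_CUBIC))
def pts(g,region=None):
    z=g['z_map'];v,u=np.nonzero((z>0)&(region if region is not None else True));d=z[v,u]
    c=np.stack([(u-g['cx'])/g['fx']*d,-(v-g['cy'])/g['fy']*d,-d],1)
    return c@np.array(g['rotation']).T+np.array(g['origin']),u,v
def onplane(g,u,v,h):
    c=np.array([(u-g['cx'])/g['fx'],-(v-g['cy'])/g['fy'],-1.]);r=np.array(g['rotation'])@c;o=np.array(g['origin'])
    return o+r*(h-o[2])/r[2]
E
python3 - <<'E'
from h import *
o=observe();print(o['clock'],o['eef_pos'],o['tcp_rot'],o['force'])
for c in ['scene','top']:
    g=grab_frame(c);save(c+'.png',g['frame']);print(c,g['fx'],g['cx'],g['cy'],g['origin'],np.round(g['rotation'],3).tolist())
    for t in ['balance','roof_edge','key_tare_top','key_round_top','key_square_top','key_small_top','dish','weight_small','weight_large','mortar','amber_bottle','specimen_jar','spoon']:
        for r in cut_out(c,t)[:2]:
            P,u,v=pts(g,r['region']); 
            print(t,round(r['p'],2),np.round(r['box']),np.round(np.median(P,0)) if len(P) else '',np.round(np.percentile(P,[2,98],axis=0)).tolist() if len(P) else '')
E
```

```text
0.0 [ 175.95609256 -573.04152849  230.24503384] [-3.13974600e+00 -1.57998402e-04  2.97786113e-01] [ 0.1168012  -0.13718738 -0.13681349]
scene 365.2150459896474 321.95248491976804 197.30818761748557 [1203.4859217  -300.17785286  589.86802302] [0.969, 0.003, 1.037]Traceback (most recent call last):
  File "<stdin>", line 7, in <module>
  File "h.py", line 7, in pts
    return c@np.array(g['rotation']).T+np.array(g['origin']),u,v
           ~~~~~~~~~~~~~~~~~~~~~~~~~~~^~~~~~~~~~~~~~~~~~~~~~
ValueError: operands could not be broadcast together with shapes (13382,) (3,)
```

```bash
cat >> h.py <<'E'
from scipy.spatial.transform import Rotation as Ro
_g=grab_frame
def grab_frame(n):
    g=dict(_g(n));g['rotation']=Ro.from_euler('xyz',g['rotation']).as_matrix();return g
E
python3 - <<'E'
from h import *
for c in ['scene','top']:
    g=grab_frame(c);save(c+'.png',g['frame']);print(c,g['fx'],g['cx'],g['cy'],g['origin'],np.round(g['rotation'],3).tolist())
    for t in ['balance','roof_edge','key_tare_top','key_round_top','key_square_top','key_small_top','dish','weight_small','weight_large','mortar','amber_bottle','specimen_jar','spoon']:
        for r in cut_out(c,t)[:2]:
            P,u,v=pts(g,r['region']); 
            print(t,round(r['p'],2),np.round(r['box']),np.round(np.median(P,0)) if len(P) else '',np.round(np.percentile(P,[2,98],axis=0)).tolist() if len(P) else '')
E
```

```text
scene 365.2150459896474 321.95248491976804 197.30818761748557 [1203.4859217  -300.17785286  589.86802302] [[0.508, -0.486, 0.711], [0.861, 0.289, -0.418], [-0.003, 0.825, 0.566]]
balance 0.56 [234. 170. 388. 309.] [734. -40.  98.] [[482.0, -145.0, 20.0], [784.0, 99.0, 169.0]]
roof_edge 0.88 [276. 169. 386. 233.] [692.  18. 168.] [[599.0, -64.0, 160.0], [763.0, 109.0, 169.0]]
key_tare_top 0.26 [275. 168. 386. 236.] [691.  19. 168.] [[595.0, -64.0, 90.0], [763.0, 112.0, 169.0]]
key_small_top 0.54 [246. 204. 257. 208.] [486. -79.  70.] [[475.0, -86.0, 63.0], [494.0, -71.0, 72.0]]
dish 0.7 [292. 227. 301. 238.] [654. -40.  84.] [[639.0, -56.0, 77.0], [672.0, -30.0, 91.0]]
weight_small 0.74 [279. 167. 387. 233.] [691.  19. 168.] [[592.0, -64.0, 153.0], [763.0, 113.0, 169.0]]
weight_small 0.64 [249. 207. 263. 227.] [551. -94.  78.] [[514.0, -103.0, 60.0], [556.0, -74.0, 93.0]]
weight_large 0.75 [212. 215. 232. 238.] [ 481. -167.   30.] [[464.0, -180.0, 3.0], [488.0, -151.0, 51.0]]
mortar 0.62 [389. 181. 427. 212.] [616. 307.  46.] [[578.0, 264.0, 4.0], [658.0, 344.0, 61.0]]
amber_bottle 0.
[... 1186 characters left out ...]
0.58 [414. 164. 441. 195.] [ 663. -244.   99.] [[638.0, -278.0, 14.0], [697.0, -219.0, 104.0]]
weight_large 0.48 [388. 243. 398. 256.] [ 469. -159.   47.] [[456.0, -173.0, 27.0], [485.0, -146.0, 55.0]]
mortar 0.87 [218. 179. 246. 210.] [624. 316.  35.] [[579.0, 268.0, 6.0], [658.0, 349.0, 64.0]]
amber_bottle 0.77 [212. 122. 234. 154.] [773. 334.  89.] [[756.0, 315.0, 15.0], [803.0, 363.0, 133.0]]
amber_bottle 0.43 [320. 236. 337. 243.] [496.  27.  72.] [[488.0, 10.0, 64.0], [505.0, 44.0, 76.0]]
specimen_jar 0.9 [412. 163. 441. 194.] [ 663. -244.   99.] [[638.0, -279.0, 12.0], [698.0, -219.0, 104.0]]
spoon 0.66 [262. 188. 279. 258.] [543. 201.  15.] [[446.0, 176.0, 2.0], [639.0, 218.0, 24.0]]
```

View pics/scene.png

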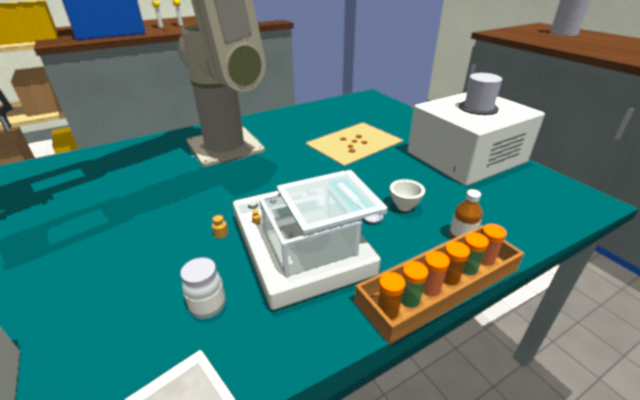

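View pics/top.png

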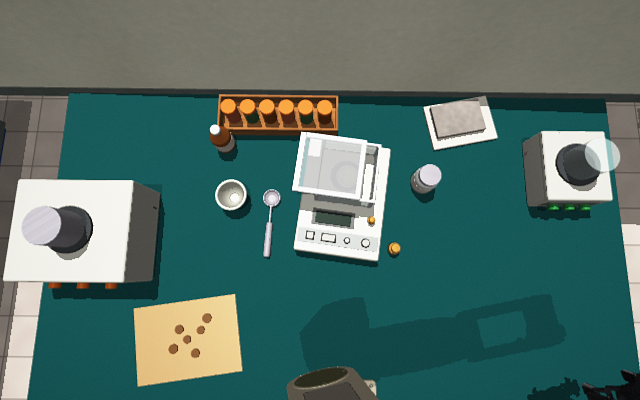

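>>> {"fn": "carry_out", "kwargs": {"commands": [{"claw":0,"offset":[0,0,-0.7],"twist":[0,0,0.94]},{"claw":0,"offset":[0,0,-0.7],"twist":[0,0,0.94]},{"claw":0,"offset":[0,0,-0.7],"twist":[0,0,0.94]},{"claw":0,"offset":[0,0,-0.7],"twist":[0,0,0.94]},{"claw":0,"offset":[0.48,-0.98,0],"twist":[0,0,0]},{"claw":0,"offset":[0.48,-0.98,0],"twist":[0,0,0]},{"claw":0,"offset":[0.48,-0.98,0],"twist":[0,0,0]},{"claw":0,"offset":[0.48,-0.98,0],"twist":[0,0,0]},{"claw":0,"offset":[0.48,-0.98,0],"twist":[0,0,0]},{"claw":0,"offset":[0.48,-0.98,0],"twist":[0,0,0]},{"claw":0,"offset":[0.48,-0.98,0],"twist":[0,0,0]},{"claw":0,"offset":[0.48,-0.98,0],"twist":[0,0,0]}]}}

```text
clock: 2.7
eef_pos: [367.0, -272.9, 346.9]
tcp_rot: [-3.141, -0.001, -0.123]
force: [0.3, 0.1, -0.1]
width: -0.2
```

>>> {"fn": "carry_out", "kwargs": {"commands": [{"claw":0,"offset":[0.42,-0.98,0],"twist":[0,0,0]},{"claw":0,"offset":[0.42,-0.98,0],"twist":[0,0,0]},{"claw":0,"offset":[0.42,-0.98,0],"twist":[0,0,0]},{"claw":0,"offset":[0.42,-0.98,0],"twist":[0,0,0]},{"claw":0,"offset":[0.42,-0.98,0],"twist":[0,0,0]},{"claw":0,"offset":[0.42,-0.98,0],"twist":[0,0,0]},{"claw":0,"offset":[0.42,-0.98,0],"twist":[0,0,0]},{"claw":0,"offset":[0.42,-0.98,0],"twist":[0,0,0]},{"claw":0,"offset":[0,0,0],"twist":[0,0,0]}]}}

```text
clock: 3.6
eef_pos: [545.1, 40.4, 348.8]
tcp_rot: [-3.141, -0.007, -0.118]
force: [-1.0, -0.4, -0.8]
width: 0.0
```

```bash
cat >> h.py <<'E'
def fpts(g,region=None):
    z=g['z_map'];m=(z>0)
    if region is not None: m&=region
    v,u=np.nonzero(m);d=z[v,u];x=(u-g['cx'])/g['fx'];y=(v-g['cy'])/g['fy'];r=np.hypot(x,y)+1e-9
    t=np.tan(r)/r; c=np.stack([x*t*d,-y*t*d,-d],1)
    return c@g['rotation'].T+np.array(g['origin']),u,v
def fplane(g,u,v,h):
    x=(u-g['cx'])/g['fx'];y=(v-g['cy'])/g['fy'];r=np.hypot(x,y)+1e-9
    c=np.array([np.sin(r)*x/r,-np.sin(r)*y/r,-np.cos(r)]);q=g['rotation']@c;o=np.array(g['origin'])
    return o+q*(h-o[2])/q[2]
E
python3 - <<'E'
from h import *
o=observe();print(o['clock'],o['eef_pos'],o['tcp_rot'])
g=grab_frame('wrist');save('w1.png',g['frame']);print(g['fx'],g['cx'],g['cy'],g['origin'],np.round(g['rotation'],3).tolist())
for t in ['balance','roof_edge','key_tare_top','key_round_top','key_square_top','key_small_top']:
    for r in cut_out('wrist',t)[:2]:
        P,u,v=fpts(g,r['region'])
        print(t,round(r['p'],2),np.round(r['box']),np.round(np.median(P,0)) if len(P) else '',np.round(np.percentile(P,[2,98],axis=0)).tolist() if len(P) else '')
E
```

```text
3.6 [545.06073448  40.40210396 348.8445142 ] [-3.14074284 -0.00669321 -0.1178661 ]
309.70691628693146 318.70973928979157 202.46143327547557 [621.43104979  31.03325152 492.02794659] [[-0.118, 0.948, 0.297], [-0.993, -0.113, -0.035], [0.001, -0.299, 0.954]]
roof_edge 0.9 [234.   3. 402. 137.] [667.  25. 168.] [[596.0, -60.0, 166.0], [740.0, 111.0, 170.0]]
key_tare_top 0.77 [321. 194. 348. 202.] [496.  24.  71.] [[487.0, 8.0, 63.0], [504.0, 40.0, 72.0]]
key_round_top 0.61 [398. 190. 413. 203.] [483. -77.  71.] [[474.0, -86.0, 63.0], [491.0, -69.0, 73.0]]
key_square_top 0.53 [290. 188. 306. 202.] [502.  77.  71.] [[493.0, 68.0, 66.0], [510.0, 85.0, 72.0]]
key_small_top 0.51 [366. 194. 377. 203.] [489. -27.  71.] [[483.0, -33.0, 62.0], [493.0, -21.0, 72.0]]
```

View pics/w1.png

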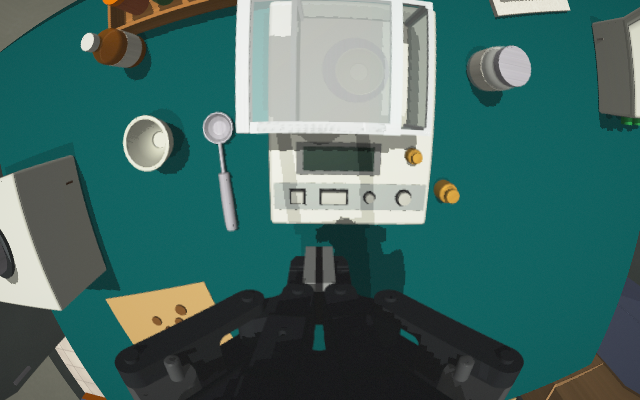

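```bash
cat >> h.py <<'E'
yaw=-.1225;ex=np.array([np.cos(yaw),np.sin(yaw)]);ey=np.array([-ex[1],ex[0]]);O=np.array([492.5,0])+120*ex
def tob(P): d=np.asarray(P)[...,:2]-O; return np.stack([d@ex,d@ey],-1)
E
python3 - <<'E'
from h import *
g=grab_frame('wrist')
P,u,v=fpts(g); B=tob(P); m=(P[:,2]>160)&(P[:,2]<178)&(abs(B[:,0]-60)<90)&(B[:,1]>-20)&(B[:,1]<220)
for x in range(-20,140,20):
    k=m&(abs(B[:,0]-x)<10)
    if k.sum(): print(x,k.sum(),np.round(np.percentile(B[k,1],[0,2,98,100]),1),np.round(np.median(P[k,2]),1))
print('front edge',np.round(np.percentile(B[m,0],[0,1,5]),1))
for t in ['tare','round','square','small']:
    r=cut_out('wrist','key_%s_top'%t)[0];b=r['box'];p=fplane(g,(b[0]+b[2])/2,(b[1]+b[3])/2,71);print(t,p,tob(p))
g=grab_frame('top');P,u,v=pts(g);B=tob(P);m=(P[:,2]>155)&(P[:,2]<182)&(abs(B[:,0]-60)<90)&(B[:,1]<220)
for x in (0,40,80,120):
    k=m&(abs(B[:,0]-x)<15);print('top',x,k.sum(),np.round(np.percentile(B[k,1],[0,2,98,100]),1) if k.sum() else '')
E
```

```text
-20 1476 [-19.6 -17.2 131.2 135.3] 168.0
0 2748 [-20.  -16.8 131.2 135.6] 168.0
20 2764 [-20.  -16.8 131.2 135.5] 168.1
40 2750 [-19.9 -16.8 131.2 135. ] 168.0
60 2688 [-19.9 -16.9 130.9 135.4] 168.0
80 2615 [-20.  -16.9 130.8 134.7] 168.1
100 2542 [-19.5 -16.4 130.8 135.2] 168.0
120 1818 [-19.8 -17.3 131.5 135.1] 168.0
front edge [-21.6 -19.3 -13.5]
tare [493.86250752  24.73686746  71.        ] [-121.67039589   24.71798568]
round [480.77930428 -77.63287894  71.        ] [-122.14660326  -78.48331475]
square [503.5858741   72.66127979  71.        ] [-117.87596231   73.47140021]
small [490.91508966 -30.57766403  71.        ] [-117.83663087  -30.54218906]
top 0 0 
top 40 0 
top 80 0 
top 120 82 [-642.8 -639.4 -598.1 -597. ]
```

>>> {"fn": "carry_out", "kwargs": {"commands": [{"claw":0,"offset":[0.65,-0.8,0],"twist":[0,0,0]},{"claw":0,"offset":[0.65,-0.8,0],"twist":[0,0,0]},{"claw":0,"offset":[0.65,-0.8,0],"twist":[0,0,0]},{"claw":0,"offset":[0.65,-0.8,0],"twist":[0,0,0]},{"claw":0,"offset":[0,0,0.9],"twist":[0,0,0]},{"claw":0,"offset":[0,0,0.9],"twist":[0,0,0]},{"claw":0,"offset":[0,0,0.9],"twist":[0,0,0]},{"claw":0,"offset":[0,0,0.9],"twist":[0,0,0]},{"claw":0,"offset":[0,0,0],"twist":[0,0,0]}]}}

```text
clock: 5.15
eef_pos: [671.3, 153.6, 201.1]
tcp_rot: [3.141, -0.011, -0.126]
force: [-1.2, -0.8, -1.5]
width: -0.1
```

```bash
python3 - <<'E'
from h import *
o=observe();print(o['clock'],o['eef_pos'],o['tcp_rot'],tob(o['eef_pos']),o['force'])
g=grab_frame('wrist');save('w2.png',g['frame'])
P,u,v=fpts(g); B=tob(P); m=(P[:,2]>160)&(P[:,2]<172)&(abs(B[:,0]-60)<90)&(B[:,1]>-20)&(B[:,1]<145)
for x in (0,60,120):
    k=m&(abs(B[:,0]-x)<10)
    if k.sum(): print(x,k.sum(),np.round(np.percentile(B[k,1],[0,2,98,100]),1),np.round(np.median(P[k,2]),1))
E
```

```text
5.15 [671.31740243 153.59426922 201.08978755] [ 3.14123543 -0.01117379 -0.12563022] [ 38.70911464 174.29365989] [-1.15936803 -0.84459133 -1.46041339]
0 3786 [-20.  -15.  134.8 136.2] 168.1
60 5433 [-20.  -14.8 134.5 135.8] 168.2
120 6136 [-20.  -14.3 134.2 135.3] 168.1
```

View pics/w2.png

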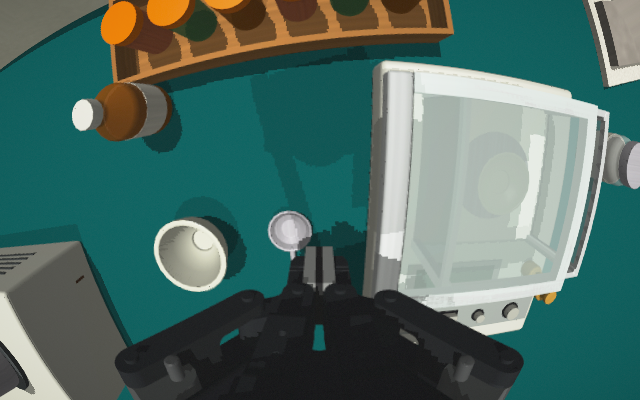

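```bash
python3 - <<'E'
from h import *
o=observe();g=grab_frame('wrist');P,u,v=fpts(g)
T=(P-o['eef_pos'])@Ro.from_euler('xyz',o['tcp_rot']).as_matrix()
for a in range(-110,10,10):
    k=(T[:,2]>a)&(T[:,2]<=a+10)&(abs(T[:,0])<60)&(abs(T[:,1])<110)
    if k.sum(): print(a,k.sum(),np.round(np.percentile(T[k,0],[1,99])),np.round(np.percentile(T[k,1],[1,99])))
E
```

```text
-110 367 [18. 21.] [-19.  19.]
-100 7719 [ 1. 20.] [-58.  58.]
-90 9089 [ 1. 18.] [-58.  59.]
-80 7073 [-9. 18.] [-52.  53.]
-70 4028 [-9. 17.] [-45.  46.]
-60 5015 [-9. 13.] [-37.  38.]
-50 1909 [-9. 14.] [-30.  31.]
-40 766 [-10.  12.] [-12.  13.]
-30 704 [ 6. 11.] [-13.  14.]
-20 567 [ 6. 11.] [-13.  14.]
-10 211 [ 6. 11.] [-11.  12.]
```

>>> {"fn": "carry_out", "kwargs": {"commands": [{"claw":0,"offset":[-0.2,0,0.6],"twist":[0,0,0]},{"claw":0,"offset":[0,0,0.55],"twist":[0,0,0]},{"claw":0,"offset":[0,0,0],"twist":[0,0,0]},{"claw":0,"offset":[0,0.4,0],"twist":[0,0,0]},{"claw":0,"offset":[0,0.3,0],"twist":[0,0,0]},{"claw":0,"offset":[0,0,0],"twist":[0,0,0]}]}}

```text
clock: 5.85
eef_pos: [673.0, 125.7, 182.9]
tcp_rot: [-3.133, -0.046, -0.126]
force: [-0.3, 0.3, 0.1]
width: 0.1
```

```bash
python3 - <<'E'
from h import *
o=observe();print({k:np.round(o[k],3) for k in o},tob(o['eef_pos']))
E
```

```text
{'clock': np.float64(5.85), 'joint_positions': array([ 0.111,  0.336,  1.34 , -0.002,  1.418,  1.808]), 'joint_velocities': array([ 0.002, -0.016, -0.022,  0.006,  0.01 ,  0.003]), 'effort': array([ 1.6000e-02, -6.6807e+01, -4.9315e+01, -5.7000e-02, -3.1000e-01,
       -2.8100e-01]), 'eef_pos': array([673.015, 125.708, 182.856]), 'tcp_rot': array([-3.133, -0.046, -0.126]), 'force': array([-0.317,  0.336,  0.086]), 'moment': array([ 0.009, -0.022,  0.009]), 'width': np.float64(0.118)} [ 43.80185669 146.82430686]
```

>>> {"fn": "carry_out", "kwargs": {"commands": [{"claw":0,"offset":[-0.2,-0.4,0],"twist":[0,-0.44,0]},{"claw":0,"offset":[-0.2,-0.2,0],"twist":[0,0,0]},{"claw":0,"offset":[0,0,0],"twist":[0,0,0]}]}}

```text
clock: 6.15
eef_pos: [661.9, 150.2, 187.5]
tcp_rot: [-3.131, -0.006, -0.129]
force: [0.4, -0.0, -0.2]
width: 0.0
```

>>> {"fn": "carry_out", "kwargs": {"commands": [{"claw":0,"offset":[0,0,0.4],"twist":[0,0,0]},{"claw":0,"offset":[0,0,0.4],"twist":[0,0,0]},{"claw":0,"offset":[0,0,0],"twist":[0,0,0]}]}}

```text
clock: 6.45
eef_pos: [662.3, 150.1, 153.4]
tcp_rot: [-3.131, -0.009, -0.129]
force: [-0.1, 0.4, -1.5]
width: -0.2
```

>>> {"fn": "carry_out", "kwargs": {"commands": [{"claw":0,"offset":[0,0.3,0],"twist":[0,0,0]},{"claw":0,"offset":[0,0.3,0],"twist":[0,0,0]},{"claw":0,"offset":[0,0.3,0],"twist":[0,0,0]}]}}

```text
clock: 6.75
eef_pos: [656.4, 113.1, 151.0]
tcp_rot: [-3.131, -0.007, -0.127]
force: [-0.6, 1.8, 2.2]
width: -0.1
```

>>> {"fn": "carry_out", "kwargs": {"commands": [{"claw":0,"offset":[0,0.2,-0.07],"twist":[0,0,0]},{"claw":0,"offset":[0,0.2,-0.05],"twist":[0,0,0]},{"claw":0,"offset":[0,0.15,0],"twist":[0,0,0]}]}}

```text
clock: 7.05
eef_pos: [653.4, 88.0, 156.6]
tcp_rot: [-3.13, -0.007, -0.129]
force: [2.3, 25.1, -2.4]
width: -0.0
```

>>> {"fn": "carry_out", "kwargs": {"commands": [{"claw":0,"offset":[0,-0.4,0],"twist":[0,0,0]},{"claw":0,"offset":[0,-0.6,0],"twist":[0,0,0]},{"claw":0,"offset":[0,-0.6,0],"twist":[0,0,0]},{"claw":0,"offset":[0,0,-0.8],"twist":[0,0,0]},{"claw":0,"offset":[0,0,-0.9],"twist":[0,0,0]},{"claw":0,"offset":[0,0,-0.9],"twist":[0,0,0]},{"claw":0,"offset":[-0.8,0,-0.3],"twist":[0,0,0]},{"claw":0,"offset":[-0.9,0.3,0],"twist":[0,0,0]},{"claw":0,"offset":[-0.9,0.5,0],"twist":[0,0,0]},{"claw":0,"offset":[-0.8,0.5,0],"twist":[0,0,0]},{"claw":0,"offset":[0,0,0],"twist":[0,0,0]}]}}

```text
clock: 8.15
eef_pos: [516.0, 121.7, 277.9]
tcp_rot: [-3.134, -0.012, -0.128]
force: [0.2, -0.0, 0.6]
width: 0.3
```

```bash
python3 - <<'E'
from h import *
o=observe();print(o['clock'],o['eef_pos'],o['tcp_rot'],tob(o['eef_pos']),o['force'])
g=grab_frame('wrist');save('w3.png',g['frame'])
P,u,v=fpts(g); B=tob(P); m=(P[:,2]>160)&(P[:,2]<172)&(abs(B[:,0]-60)<90)&(abs(B[:,1])<165)
for x in (0,60,120):
    k=m&(abs(B[:,0]-x)<10)
    if k.sum(): print(x,k.sum(),np.round(np.percentile(B[k,1],[0,2,98,100]),1))
for t in ['tare','round','square','small']:
  for r in cut_out('wrist','key_%s_top'%t)[:1]:
    P,u,v=fpts(g,r['region']);P=P[P[:,2]>68];p=(P.max(0)+P.min(0))/2;print(t,round(r['p'],2),r['box'],p,np.ptp(P,axis=0),tob(p))
E
```

```text
8.15 [515.97054486 121.72824765 277.91889091] [-3.13426298 -0.01201746 -0.12844563] [-111.57978096  123.68400327] [ 0.16494446 -0.01811137  0.61670618]
0 4062 [-82.1 -76.5  92.4  94.6]
60 3009 [-82.9 -77.7  90.1  94.1]
tare 0.93 [385.2, 179.3, 416.8, 191.4] [494.87605871  25.59736092  70.61733944] [20.40489097 36.04316852  4.94626538] [-120.769587     25.69588055]
round 0.5 [470.7, 177.9, 484.8, 192.1] [481.48190903 -76.75520965  70.78302915] [17.14093936 17.57880002  5.55574152] [-121.55650944  -77.52636851]
square 0.61 [353.6, 176.4, 368.3, 192.5] [501.65540319  76.64759711  70.64638198] [19.55904487 18.58550414  5.25820182] [-120.27907023   77.1919534 ]Traceback (most recent call last):
  File "<stdin>", line 10, in <module>
    return umr_maximum(a, axis, None, out, keepdims, initial, where)
ValueError: zero-size array to reduction operation maximum which has no identity
```

View pics/w3.png

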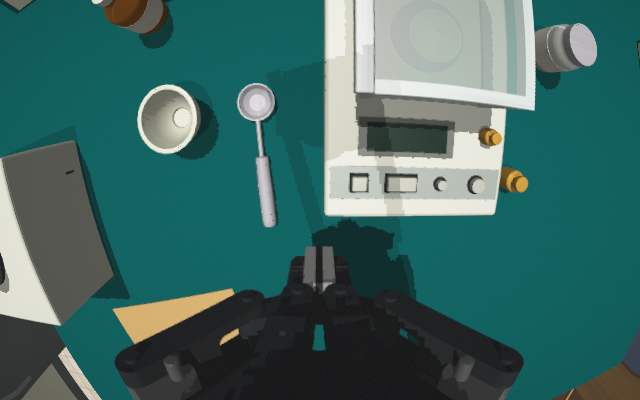

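>>> {"fn": "carry_out", "kwargs": {"commands": [{"claw":0,"offset":[-0.07,0.85,0],"twist":[0,0,0]},{"claw":0,"offset":[-0.07,0.85,0],"twist":[0,0,0]},{"claw":0,"offset":[-0.07,0.8,0],"twist":[0,-0.1,0]},{"claw":0,"offset":[0,0,0.9],"twist":[0,0,0]},{"claw":0,"offset":[0,0,0.9],"twist":[0,0,0]},{"claw":0,"offset":[0,0,0.9],"twist":[0,0,0]},{"claw":0,"offset":[0,0,0],"twist":[0,0,0]}]}}

```text
clock: 9.1
eef_pos: [507.6, 22.9, 168.4]
tcp_rot: [-3.133, -0.008, -0.127]
force: [-1.3, 0.8, -0.6]
width: 0.2
```

>>> {"fn": "carry_out", "kwargs": {"commands": [{"claw":0,"offset":[-0.34,-0.03,0],"twist":[0,-0.1,0]},{"claw":0,"offset":[0,0,0.8],"twist":[0,0,0]},{"claw":0,"offset":[0,0,0.7],"twist":[0,0,0]},{"claw":0,"offset":[0,0,0.3],"twist":[0,0,0]},{"claw":0,"offset":[0,0,0],"twist":[0,0,0]}]}}

```text
clock: 9.6
eef_pos: [498.7, 27.7, 104.2]
tcp_rot: [-3.132, -0.005, -0.125]
force: [-0.0, 0.6, -0.1]
width: -0.4
```

```bash
python3 - <<'E'
from h import *
o=observe();print(o['eef_pos'],o['tcp_rot'],tob(o['eef_pos']),o['force'])
g=grab_frame('wrist');save('w4.png',g['frame'][100:330,180:520],2.2)
E
```

```text
[498.74376594  27.7081186  104.23617283] [-3.13238369 -0.00489465 -0.12497082] [-117.18878501   28.26343078] [-0.04305609  0.625607   -0.13328976]
```

View pics/w4.png

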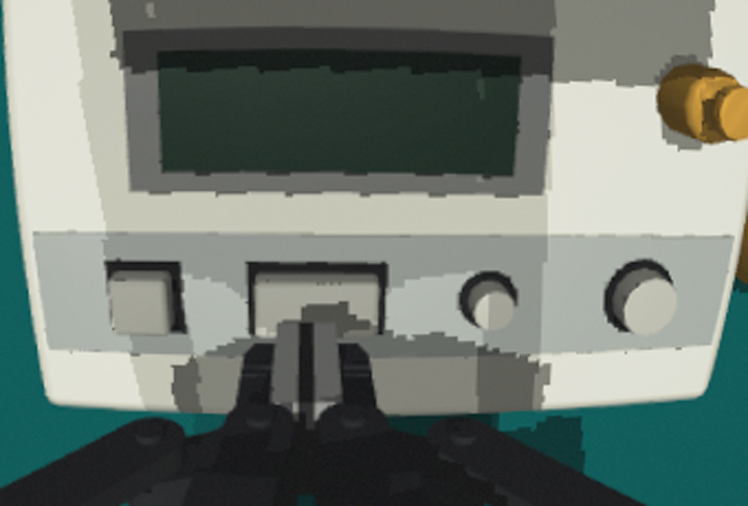

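>>> {"fn": "carry_out", "kwargs": {"commands": [{"claw":0,"offset":[-0.1,0.08,0.2],"twist":[0,0,0]},{"claw":0,"offset":[0,0,0.3],"twist":[0,0,0]},{"claw":0,"offset":[0,0,0],"twist":[0,0,0]}]}}

```text
clock: 9.95
eef_pos: [498.0, 24.9, 88.6]
tcp_rot: [-3.132, -0.013, -0.125]
force: [-0.1, -0.3, -0.4]
width: 0.1
```

>>> {"fn": "carry_out", "kwargs": {"commands": [{"claw":0,"offset":[-0.08,0,0.22],"twist":[0,-0.1,0]},{"claw":0,"offset":[0,0,0.18],"twist":[0,0,0]},{"claw":0,"offset":[0,0,0],"twist":[0,0,0]}]}}

```text
clock: 10.25
eef_pos: [495.1, 25.4, 71.9]
tcp_rot: [-3.132, -0.003, -0.125]
force: [0.4, 0.4, 0.4]
width: 0.1
```

Just at the key top; press 3–5 mm.

>>> {"fn": "carry_out", "kwargs": {"commands": [{"claw":0,"offset":[0,0,0.1],"twist":[0,0,0]}]}}

```text
clock: 10.35
eef_pos: [495.5, 25.4, 68.1]
tcp_rot: [-3.132, -0.003, -0.125]
force: [2.3, -0.9, 2.7]
width: 0.3
```

>>> {"fn": "carry_out", "kwargs": {"commands": [{"claw":0,"offset":[0,0,0.06],"twist":[0,0,0]},{"claw":0,"offset":[0,0,0],"twist":[0,0,0]}]}}

```text
clock: 10.55
eef_pos: [495.4, 25.4, 65.3]
tcp_rot: [-3.132, -0.003, -0.125]
force: [-1.4, -0.4, 3.0]
width: 0.0
```

>>> {"fn": "carry_out", "kwargs": {"commands": [{"claw":0,"offset":[0,0,-0.3],"twist":[0,0,0]},{"claw":0,"offset":[0,0,-0.6],"twist":[0,0,0]},{"claw":0,"offset":[0,0,-0.9],"twist":[0,0,0]},{"claw":0,"offset":[0,0,-0.9],"twist":[0,0,0]},{"claw":0,"offset":[0,0,-0.9],"twist":[0,0,0]},{"claw":0,"offset":[0,0,-0.9],"twist":[0,0,0]},{"claw":0,"offset":[0,0,-0.5],"twist":[0,0,0]},{"claw":0,"offset":[0,0,0],"twist":[0,0,0]},{"claw":0,"offset":[0,0,0],"twist":[0,0,0]}]}}

```text
clock: 11.45
eef_pos: [493.1, 23.7, 279.6]
tcp_rot: [-3.131, -0.005, -0.125]
force: [-0.3, -0.4, -0.6]
width: -0.2
```

```bash
python3 - <<'E'
from h import *
o=observe();print(o['clock'],o['eef_pos'],o['force'])
g=grab_frame('wrist');save('w5.png',g['frame'])
P,u,v=fpts(g);B=tob(P);m=(P[:,2]>160)&(P[:,2]<172)&(abs(B[:,0]-30)<30)&(abs(B[:,1])<165);print(np.percentile(B[m,1],[0,2,98,100]))
for n,y in zip(['square','tare','small','round'],[77,25.5,-27,-78]):
    k=(np.hypot(B[:,0]+120.5,B[:,1]-y)<5);print(n,k.sum(),np.median(P[k,2]))
g=grab_frame('scene')
for t in ['dish','weight_small','weight_large','mortar','amber_bottle','specimen_jar','spoon']:
    for r in cut_out('scene',t)[:2]: print(t,round(r['p'],2),np.round(r['box']),np.round(np.median(pts(g,r['region'])[0],0)))
E
```

```text
11.45 [493.07374008  23.69310015 279.57183216] [-0.28261148 -0.42859801 -0.55147708]
[-82.87212017 -78.36007299  89.9689586   94.57593485]
square 354 373.66731168473325
tare 332 317.9719776743453
small 721 370.852532860426
round 52 71.06123847236415
weight_large 0.72 [210. 216. 230. 241.] [ 481. -167.   29.]
amber_bottle 0.65 [260. 175. 369. 240.] [687. -23. 168.]
amber_bottle 0.63 [451. 190. 484. 240.] [794. 324.  79.]
specimen_jar 0.63 [179. 261. 223. 318.] [ 696. -258.   73.]
spoon 0.49 [354. 198. 380. 225.] [616. 203.   7.]
```

View pics/w5.png

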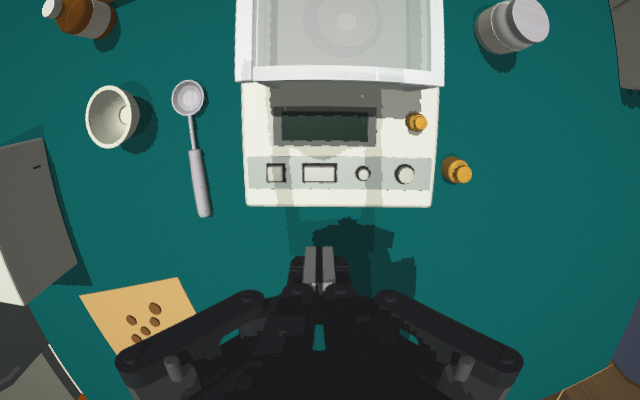

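```bash
python3 -c "
from plant import finish_job;print(finish_job())"
```

```text
the job is handed in; nothing more can be done
None
```

I shut the balance's glass roof with the closed fingertips, then pressed the tare key once and let it go. I handed the job in at about 11.5 s, with the gripper clear at 280 mm above the bench.

- **Roof:** the push ended against the end stop at about 25 N. After I backed off, the bar's outer face measured about 95 mm from the balance centre line. Shut should be 96 mm, so this is within calibration error.
- **Tare key:** I pressed it about 5.7 mm down at about 3 N, well past the 3 mm where it registers. Only the tare key was touched.
- **Bystanders:** the large weight, amber bottle, jar and spoon were found again within a few millimetres of where they started. The last wrist picture shows the mortar, small weight and dish looking undisturbed.

**Checks that failed or disagreed:**
- My final check of key heights gave no usable reading for the square, tare and small keys because the gripper's own parts fell in the sample. The round key read 71 mm (up). For the other three I only have the last picture, where all four keys look up.
- The detector did not report the dish, small weight or mortar in the final scene view. It also once labelled the roof "amber bottle".

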